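# Clamp a padlock in the re-keying jig

## Task

Lay the loose padlock flat in the nest of the clamp jig, between the rails, its shackle towards the fence and its flat base towards the clamp. Then press the clamp's lever over until it goes past dead centre and locks, so that the clamp by itself holds the padlock home against the fence; feel for the lock rather than forcing the lever, and leave the other things on the desk where they are.

Things in the scene. Friction and masses are not known exactly. Their poses are not given: they have to be found in the camera images.
- padlock: Padlock lying on its face, 72 x 45 x 21 mm, 0.15 to 0.25 kg. Origin: centre of its underside. +x points along the shackle: the solid body is the box x -36 to +5 mm, y +-22 mm, z 0 to 20 mm; the steel shackle loop reaches from there to x = +36 mm. Grip it across the 44 mm of the body, near x = -10 mm. It starts flat on the desk, turned anyhow.
- shackle_end (a point): Outer end of the padlock's shackle loop, 36 mm from the padlock's origin along its +x and 10 mm above its underside.
- jig: Fixed aluminium jig plate, 275 x 85 x 10 mm (x -175 to +100 mm), with the nest and a push-pull toggle clamp. Origin: on the desk, under the spot where the padlock's base ends when clamped; z up. Nest: fence face at x = 72 mm, 16 mm high over the plate; two rails, inner faces at y = +-24 mm, x -12 to 40 mm, 6 mm high over the plate (16 mm over the desk): keep fingertips above them.
- nest_home (a point): Where the padlock's origin is when it is home: on the plate's top (10 mm above the desk), shackle end against the fence. Its axes are the jig's; the padlock's +x must point along the jig's +x. The nest has room for the padlock to lie up to 16 mm short of home (towards -x) before the clamp is closed; the clamp then slides it home.
- pad: Sprung pad at the front of the clamp's plunger: rubber disc of 18 mm, origin at the middle of its front face, 22 mm above the desk. It moves along the jig's x: drawn back it stands at jig x = -17 mm, and closing the lever drives it towards +x against the padlock's flat base. Locked, it presses with about 70 to 90 N. A guide block, 31 mm high over the desk, stands at jig x -56 to -36 mm.
- lever_pivot (a point): Pivot of the hand lever, at jig x = -153 mm, 40 mm above the desk. The lever turns in the jig's x-z plane. It is straight, ends 100 mm from the pivot, points up, mostly leaning to the jig's +x; black grip 36 to 100 mm from the pivot, 22 mm wide, 14 mm thick, centred on the lever's line. It starts 56 to 96 degrees above level, set anew each time and not measured: meet its upper, rear face by touch.
- clamp_base (a point): Foot of the clamp, on the plate at jig x = -100 mm. Pushed down towards the nest, the lever turns 54 degrees to dead centre, 3 more to its stop; where it locks varies like its start. Pushed squarely 75 mm from the pivot it is light at first; then the push rises to 8 to 14 N, fades to nothing at dead centre, and the lever drops to its stop. Let go earlier it springs back. Over 25 N is too much.
- key_tag: Bystander: key with a flat tag, 138 x 34 x 4 mm, lying on the desk; origin at its middle.
- tape_measure: Bystander: tape measure, 34 x 83 x 67 mm; origin under its middle.
- calculator: Bystander: desk calculator, 118 x 70 x 16 mm; origin under its middle.
- marker: Bystander: marker pen, 138 mm long, 18 mm thick, lying; origin under its middle.
Not all that is in view belongs to the job. What is shaped like the padlock but purple or red is not meant.

How it is judged:
On the way, in this order (a step that is already met when the one before it is completed fails the run):
1. the padlock lies flat in the nest, shackle towards the fence, let go and the clamp not yet pressing (y of padlock in the frame of nest_home between -0.004 and 0.004 m and z of padlock in the frame of nest_home below 0.003 m and angle between the x axis of padlock and the x axis of jig, either way round below 0.12 rad and x of shackle_end in the frame of nest_home above 0.01 m and x of padlock in the frame of nest_home between -0.02 and 0.003 m and contact force between padlock and pad below 1 N and contact force between padlock and the fingers below 0.5 N), for 0.2 s.
2. the clamp is locked: its pad presses the padlock home with the lever let go (x of padlock in the frame of nest_home between -0.003 and 0.003 m and contact force between padlock and pad above 25 N and contact force between anything else and the fingers below 0.5 N), for 0.2 s.
At the end, for the whole second after the job is handed in: The padlock lies flat in the nest, shackle towards the fence, within 3 mm of home against the fence, within 4 mm sideways and 7 degrees of straight; the clamp is locked past dead centre, its pad pressing the padlock with more than 25 N; all at rest (x of padlock in the frame of nest_home between -0.003 and 0.003 m and y of padlock in the frame of nest_home between -0.004 and 0.004 m and z of padlock in the frame of nest_home below 0.003 m and angle between the x axis of padlock and the x axis of jig, either way round below 0.12 rad and x of shackle_end in the frame of nest_home above 0.01 m and contact force between padlock and pad above 25 N and linear speed of padlock below 0.01 m/s); the robot touches nothing.
It fails at once if the robot pushes on the jig or clamp with more than 25 N (contact force between any of the fingers, the arm and jig above 25 N).
It fails at once if a bystander is moved by more than 20 mm (distance of any of key_tag, tape_measure, calculator, marker from where it was at the start of the episode above 0.02 m).
It also fails if it takes over 67 s, if anything falls off the work surface, if the arm or the gripper's body presses on something with over 40 N, if the wrist force passes 120 N, or if a joint passes its speed limit or range.

## Robot

A 7-joint arm with a two-finger parallel gripper is mounted at the origin on the work surface; the furniture and walls round the work are solid. World frame = base frame: x ahead of the robot, y to its left, z up, the work surface at z = 0. Lengths are in m, angles in rad, forces in N, time in s.
With the tool pointing down it reaches from about 0.425 to 0.975 m from the base axis. Payload 16.7 kg.
Tool frame: the origin (TCP) lies on the centre line of the jaws, within the pads' length; the fingertips stand 14 mm ahead of it and the grasp point (between the pads) lies 5 mm behind it; z points along the fingers, y is the line along which they close (so a half turn about z gives the same grasp; the last joint's range is limited). The gripper opens to 85 mm and grips with 20 to 120 N. Pads are 22 mm wide; open, the fingers measure 114 mm over their backs; the gripper's body (76 mm by 85 mm) begins 54 mm behind the grasp point. The pads swing forward as they close: fully open they stand 13 mm farther back than shut.
Start: joints at [-1.433, 0.426, 0.074, 1.606, -0.034, 1.111, -0.067], TCP at [0.191, 0.647, 0.245] pointing down, gripper open.
Joint ranges: [-2.85, 2.85], [-0.5, 2.14], [-1.23, 1.37], [0.21, 2.46], [-1.02, 4.16], [0.16, 2.05], [-2.73, 2.73]. Speed limits (rad/s): [1.89, 1.89, 2.39, 2.39, 3.01, 3.01, 3.01].

## Interface

Orientations are given as a unit quaternion [x, y, z, w].
In Python, from station import bot gives the robot as it stands.
- The arm moves only by the shell command python3 -m handwheel 'ROWS'. ROWS is JSON, a list of rows, each a list of 7 numbers: the turn, a rotation vector about the world's x, y, z in degrees, then the shift along the world's x, y, z in m, then the opening, from -1 (shut) to 1 (fully open). A call has 1 to 5 rows; each row is the pose to reach, as a shift and turn from the pose commanded when the call began; what a row does not reach only later rows make up. A row lasts 1/10 s, in which the tool goes at most 50 mm and 8.59 degrees, less where a joint would pass 70% of its speed; a pose out of reach is approached as far as the arm can. A call with a gripper value outside its range is refused whole. The fingers move at their own pace and stop on an object; the grip force is fixed at half the most. Time passes only in rows, so rows that repeat a pose let the fingers close. It gives the time, the measured TCP pose, the force, the opening and the grip force at its end, in the units of the state.
- bot.read_state(): the state, without advancing time (a new reading comes with each control period).
- bot.read_camera(name): name is "side" or "top" or "wrist"; returns the picture (400x640x3 uint8, red, green, blue); there is no depth.
- bot.calibration(name): a dict with "fx", "fy", "cx", "cy" (pixels), "xyz" and "rotation" of the camera in the world. Camera axes: x right, y down, z forward; pixel columns grow to the right and rows downward; lengths in m; the calibration is good to about 2 mm. A picture is of the moment at which its call begins: read the wrist's pose just before it. calibration takes no time and is no camera call; for the wrist camera it gives the pose at the moment of the call.
- bot.sign_off(): hands the job in; it is judged then, once.
Trained networks look in the newest picture that a camera, given by its name, has taken for a name from the list of things; names that differ only in an ending like _2 or _b are one class to them, and where a whole thing is asked for, a point or a joint stands for the part that bears it (a point fixed in the world has none). Each returns a list of dicts, best first, with "conf" (0 to 1); they miss things now and then, are a little off and sometimes report something else, mostly with a low value. They report only what shows in the picture. A call takes as long as a camera call. They do not tell look-alikes from the thing itself.
- bot.look_for(camera, target): "extent" ([centre column, centre row, width, height] as shares, 0 to 1, of the picture: columns of its width, rows of its height, round what is visible of it).
The state is a dict: "clock": time; "joints": joint angles; "joint_velocities": joint speeds; "effort": joint torques, N m; "tool_pos": TCP position; "ee_rot": TCP orientation; "wrist_force": force on the tool from outside, world axes, zero at the start; "wrist_torque": the same for the moment, N m; "finger_gap": finger opening in m; "finger_force": force on a finger pad.
Only numpy, scipy, OpenCV 4.12 (cv2) and the standard library are available. Lean on these libraries where they do the work, as an engineer would, in place of code of your own. Each camera call takes 0.05 s, during which the arm holds its last target. There are 200 camera calls.

## Working session

There is one attempt and no reset: what is moved stays moved. The work goes in short steps, Python scripts to look and compute and a shell command to move; the robot and the scene stay as the last step left them, time stands still between calls to the robot, and variables do not carry over. Pictures are saved under pics/ and viewed, at most 10 in all, crops included, and the job is handed in when it is done.

```bash
mkdir -p pics
cat > h.py <<'E'
import numpy as np, cv2
from station import bot
from scipy.spatial.transform import Rotation as R
def rot(c):
    r=np.array(c["rotation"],float)
    return r if r.shape==(3,3) else R.from_quat(r).as_matrix()
def ray(c,u,v):
    d=rot(c)@np.array([(u-c["cx"])/c["fx"],(v-c["cy"])/c["fy"],1.]); return np.array(c["xyz"]),d
def onz(c,u,v,z):
    o,d=ray(c,u,v); return o+d*(z-o[2])/d[2]
def proj(c,p):
    q=rot(c).T@(np.array(p)-np.array(c["xyz"])); return q[0]/q[2]*c["fx"]+c["cx"],q[1]/q[2]*c["fy"]+c["cy"]
def tri(c1,p1,c2,p2):
    o1,d1=ray(c1,*p1);o2,d2=ray(c2,*p2)
    A=np.stack([d1,-d2],1);s=np.linalg.lstsq(A,o2-o1,rcond=None)[0]
    a=o1+s[0]*d1;b=o2+s[1]*d2
    return (a+b)/2,np.linalg.norm(a-b)
E
python3 - <<'E'
from h import *
for n in ["top","side"]:
    im=bot.read_camera(n); cv2.imwrite(f"pics/{n}0.png",im[:,:,::-1]); c=bot.calibration(n)
    print(n,c)
    for t in ["padlock","jig","pad","lever_pivot","clamp_base","key_tag","tape_measure","calculator","marker"]:
        print(t,[([round(e*s) for e,s in zip(d["extent"],(640,400,640,400))],round(d["conf"],2)) for d in bot.look_for(n,t)[:4]])
print(bot.read_state())
E
```

```text
top {'fx': 489.24197162564633, 'fy': 489.24197162564633, 'cx': 322.1381624579547, 'cy': 193.73177159299058, 'xyz': array([ 0.31437655, -0.00484309,  1.31722129]), 'rotation': array([ 0.71115891, -0.70110058,  0.0376506 , -0.03596404])}
padlock [([413, 230, 27, 23], 0.85), ([457, 238, 28, 12], 0.75), ([430, 274, 25, 30], 0.68), ([411, 188, 25, 28], 0.62)]
jig [([292, 147, 105, 49], 0.67)]
pad []
lever_pivot [([294, 149, 106, 49], 0.73)]
clamp_base []
key_tag [([337, 213, 50, 12], 0.59)]
tape_measure [([203, 210, 33, 26], 0.56)]
calculator [([268, 219, 47, 29], 0.94)]
marker [([419, 129, 53, 18], 0.83), ([291, 146, 106, 47], 0.24)]
side {'fx': 492.06427989514344, 'fy': 492.06427989514344, 'cx': 316.63387485527466, 'cy': 207.71086016126895, 'xyz': array([ 1.05958794, -0.31823296,  1.32074802]), 'rotation': array([ 0.81899203,  0.51522893, -0.13964   , -0.21045634])}
padlock [([226, 285, 21, 28], 0.76), ([216, 204, 17, 23], 0.73), ([258, 265, 19, 22], 0.7), ([371, 243, 92, 82], 0.62)]
jig [([370, 244, 87, 86], 0.57)]
pad [([311, 214, 41, 20], 0.2)]
lever_pivot [([372, 246, 90, 81], 0.75)
[... 223 characters left out ...]
ray([-1.43348056,  0.42609018,  0.07393101,  1.60601766, -0.0340934 ,
        1.11079448, -0.06708069]), 'joint_velocities': array([ 0.00096195,  0.00038365,  0.00095809,  0.00152163, -0.00052006,
        0.00068812,  0.00042084]), 'effort': array([-9.78398821e-04, -9.49552274e+01,  3.75736356e+00, -4.63879824e+01,
        1.91538379e-02,  2.81142129e-03,  9.17080752e-05]), 'tool_pos': array([0.19098535, 0.64737394, 0.24530147]), 'ee_rot': array([ 1.42948684e-01,  9.89730101e-01, -2.44063832e-05, -8.84196729e-06]), 'wrist_force': array([0.00155745, 0.23328592, 0.12337107]), 'wrist_torque': array([ 0.02788895,  0.05197554, -0.01406653]), 'finger_force': 0.0, 'finger_gap': 0.08559871982722078}
```

Run:
```python
import cv2,numpy as np
a=cv2.imread("pics/top0.png");b=cv2.imread("pics/side0.png")
cv2.imwrite("pics/both0.png",cv2.resize(np.vstack([a,b]),(480,600)) )
```

```text
(no output)
```

View pics/top0.png

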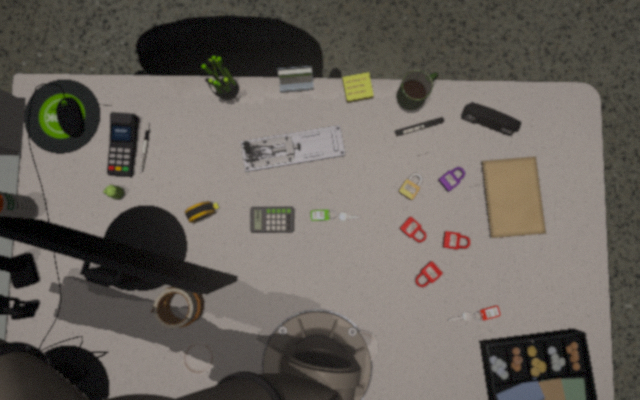

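View pics/side0.png

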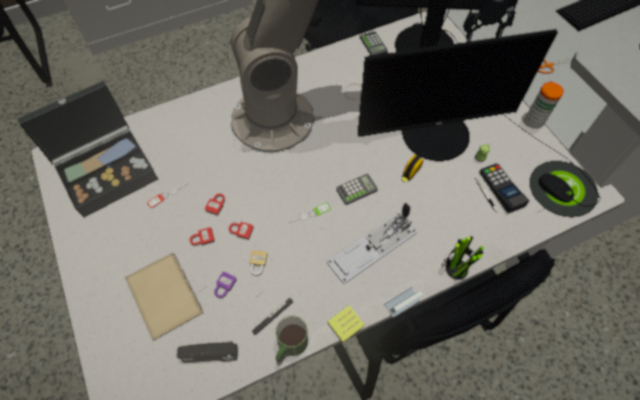

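Top view: the yellow padlock is at (410,187), with look-alikes purple (452,178) and red (413,230), (457,240), (428,274). In the side view yellow is at (258,263). The jig is at top (292,148), with its clamp end on the left (250,150) and its fence on the right (340,142). I choose the yellow padlock.

Run:
```python
from h import *
ct=bot.calibration("top");cs=bot.calibration("side")
print("padlock",tri(ct,(410.5,187),cs,(258,263)),onz(ct,410.5,187,.01))
for n,u,v in [("jigFar",344,142),("jigR",340,128),("jigR2",345,156),("jigL",242,140),("jigL2",247,171),("ctr",293,148)]: print(n,onz(ct,u,v,.01).round(3))
a=cv2.imread("pics/top0.png");
A=cv2.resize(a[120:180,235:350],(800,417),interpolation=cv2.INTER_CUBIC)
b=cv2.imread("pics/side0.png")
B=cv2.resize(a[165:215,395:475],(288,180),interpolation=cv2.INTER_CUBIC)
C=cv2.resize(b[200:285,325:420],(288,180),interpolation=cv2.INTER_CUBIC)
D=cv2.resize(b[245:300,210:280],(224,180),interpolation=cv2.INTER_CUBIC)
cv2.imwrite("pics/crop.png",np.vstack([A,np.hstack([B,C,D])]))
c=bot.calibration("wrist");s=bot.read_state();
print(c,R.from_quat(s["ee_rot"]).as_matrix().round(3), rot(c).round(3))
```

```text
padlock (array([ 0.4746337 , -0.2465509 , -0.00406831]), np.float64(0.001303750235097212)) [ 0.47268736 -0.24458124  0.01      ]
jigFar [ 0.593 -0.064  0.01 ]
jigR [ 0.632 -0.053  0.01 ]
jigR2 [ 0.555 -0.067  0.01 ]
jigL [0.595 0.213 0.01 ]
jigL2 [0.51  0.197 0.01 ]
ctr [0.575 0.074 0.01 ]
{'fx': 327.7708181665383, 'fy': 327.7708181665383, 'cx': 326.2670688176736, 'cy': 195.61350829192818, 'xyz': array([0.10867692, 0.67096753, 0.37401602]), 'rotation': array([0.78944865, 0.59088971, 0.09916861, 0.13336327])} [[-0.959  0.283 -0.   ]
 [ 0.283  0.959 -0.   ]
 [ 0.    -0.    -1.   ]] [[ 0.282  0.907  0.314]
 [ 0.959 -0.266 -0.093]
 [-0.001  0.328 -0.945]]
```

View pics/crop.png

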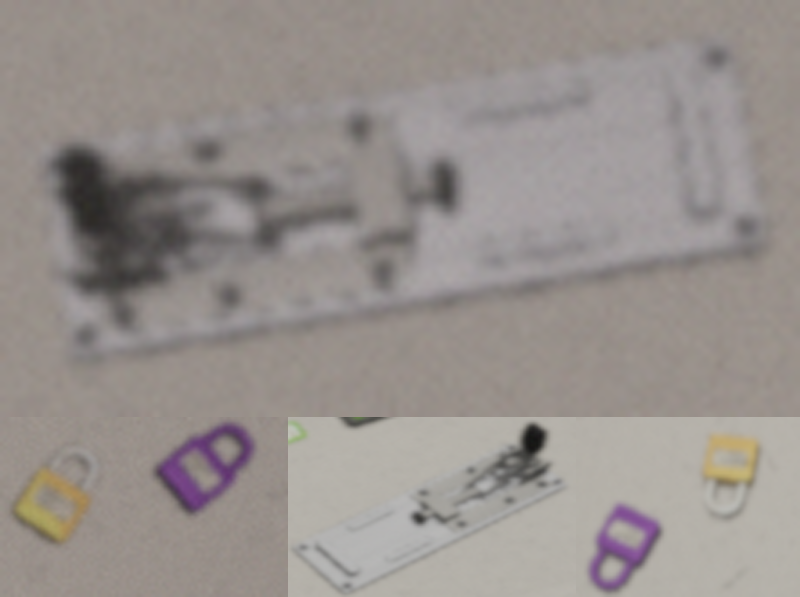

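Crop: the yellow padlock's body is at lower left and its shackle at upper right in the top view, so its yaw is about -38°. The jig's pad is at crop (445,185), lever grip at (80,180) and fence at (700,140). The monitor stands near the arm, so I check where it is before moving.

Run:
```python
from h import *
ct=bot.calibration("top");cs=bot.calibration("side")
for n,a,b in [("R top/top",(238,277),(362,58)),("R bot",(238,277),(359,134)),("R bot2",(228,291),(359,134)),("base",(146,247),(435,140))]: print(n,tri(ct,a,cs,b))
for z in (.1,.3,.5): print(z, onz(cs,555,33,z).round(3),onz(cs,519,105,z).round(3),onz(ct,2,220,z).round(3),onz(ct,238,277,z).round(3))
print("tcp",proj(ct,[.191,.647,.245]),proj(cs,[.191,.647,.245]))
a=cv2.imread("pics/top0.png");b=cv2.imread("pics/side0.png")
w=bot.read_camera("wrist")[:,:,::-1]
o=np.vstack([np.hstack([cv2.resize(a[190:400,0:300],(420,294)),cv2.resize(b[0:180,330:600],(380,294))]),cv2.resize(w,(490,306))@np.eye(3) if 0 else np.pad(cv2.resize(w,(490,306)),((0,0),(0,310),(0,0)))])
cv2.imwrite("pics/mon.png",o)
```

```text
R top/top (array([0.26184934, 0.15734341, 0.42981211]), np.float64(0.03285516692530747))
R bot (array([0.23177545, 0.20597519, 0.06326438]), np.float64(0.006365599374937683))
R bot2 (array([ 0.18846325,  0.23860074, -0.00460845]), np.float64(0.0022605268001548566))
base (array([ 0.30137931,  0.47519915, -0.04051961]), np.float64(0.002026438091207535))
0.1 [0.166 1.021 0.1  ] [0.378 0.708 0.1  ] [0.365 0.787 0.1  ] [0.233 0.197 0.1  ]
0.3 [0.312 0.802 0.3  ] [0.49 0.54 0.3 ] [0.356 0.657 0.3  ] [0.246 0.164 0.3  ]
0.5 [0.459 0.582 0.5  ] [0.602 0.371 0.5  ] [0.348 0.527 0.5  ] [0.26  0.131 0.5  ]
tcp (np.float64(16.807181260952063), np.float64(298.2302787581991)) (np.float64(481.9714039500975), np.float64(38.13364383238712))
```

View pics/mon.png

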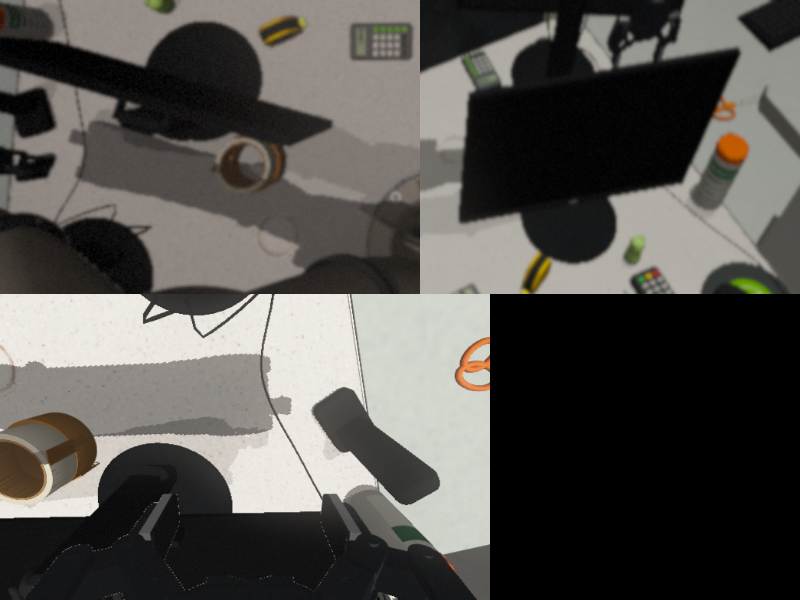

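The crop confirms that the gripper stands behind the monitor, at top (17,298). The screen runs roughly from (x .25, y .15) to (x .36, y .65) and is about 0.45 m high. I lift well above it, then cross.

```bash
python3 -m handwheel '[[0,0,0,0,0,0.05,1],[0,0,0,0,0,0.1,1],[0,0,0,0,0,0.15,1],[0,0,0,0,0,0.2,1],[0,0,0,0,0,0.25,1]]'; python3 -m handwheel '[[0,0,0,0,0,0.05,1],[0,0,0,0,0,0.10,1],[0,0,0,0,0,0.15,1],[0,0,0,0,0,0.15,1]]'
```

```text
clock: 1.55
tool_pos: [0.1909, 0.6469, 0.4977]
ee_rot: [0.143, 0.99, 0.0, -0.0]
wrist_force: [-0.5, 0.3, -0.6]
finger_gap: 0.0855
finger_force: 0.0
clock: 1.95
tool_pos: [0.191, 0.6473, 0.6527]
ee_rot: [0.143, 0.99, 0.005, 0.0]
wrist_force: [0.5, -0.1, -0.3]
finger_gap: 0.0854
finger_force: 0.0
```

```bash
python3 -m handwheel '[[0,0,-5,0.038,-0.032,0,1],[0,0,-10,0.076,-0.064,0,1],[0,0,-15,0.114,-0.096,0,1],[0,0,-20,0.152,-0.128,0,1],[0,0,-25,0.19,-0.16,0,1]]'; python3 -m handwheel '[[0,0,-5,0.03,-0.04,0,1],[0,0,-10,0.06,-0.08,0,1],[0,0,-15,0.09,-0.12,0,1],[0,0,-20,0.12,-0.16,0,1],[0,0,-25,0.15,-0.2,0,1]]';python3 -m handwheel '[[0,0,-3,0.0,-0.04,-0.02,1],[0,0,-6,0.0,-0.08,-0.04,1],[0,0,-9,0.0,-0.12,-0.07,1],[0,0,-12,0.0,-0.16,-0.1,1],[0,0,-15,0.0,-0.2,-0.13,1]]'
```

```text
clock: 2.45
tool_pos: [0.3822, 0.4857, 0.6455]
ee_rot: [0.355, 0.935, 0.0, -0.0]
wrist_force: [1.0, 1.8, -1.3]
finger_gap: 0.0854
finger_force: 0.0
clock: 2.95
tool_pos: [0.5317, 0.2854, 0.6456]
ee_rot: [0.549, 0.836, 0.0, -0.0]
wrist_force: [0.8, 0.4, -0.0]
finger_gap: 0.0854
finger_force: 0.0
clock: 3.45
tool_pos: [0.5304, 0.0856, 0.5142]
ee_rot: [0.653, 0.757, 0.0, -0.0]
wrist_force: [1.8, -0.4, 0.2]
finger_gap: 0.0851
finger_force: 0.0
```

```bash
python3 -m handwheel '[[0,0,0,0.01,0.015,-0.045,1],[0,0,0,0.02,0.03,-0.09,1],[0,0,0,0.03,0.045,-0.135,1],[0,0,0,0.03,0.045,-0.18,1],[0,0,0,0.03,0.045,-0.18,1]]'
python3 - <<'E'
from h import *
import pickle
c=bot.calibration("wrist");im=bot.read_camera("wrist");cv2.imwrite("pics/w1.png",im[:,:,::-1]);pickle.dump(c,open("w1.pkl","wb"))
for t in ["padlock","jig","pad","lever_pivot","clamp_base"]:
    print(t,[([round(e*s) for e,s in zip(d["extent"],(640,400,640,400))],round(d["conf"],2)) for d in bot.look_for("wrist",t)[:3]])
print(bot.read_state()["tool_pos"],c["xyz"])
E
```

```text
clock: 3.95
tool_pos: [0.5585, 0.1322, 0.3303]
ee_rot: [0.652, 0.758, -0.004, -0.002]
wrist_force: [0.3, -1.2, -0.1]
finger_gap: 0.0852
finger_force: 0.0
padlock [([222, 10, 32, 14], 0.75), ([249, 351, 39, 32], 0.62), ([157, 396, 8, 6], 0.45)]
jig [([331, 179, 67, 188], 0.87)]
pad []
lever_pivot [([329, 178, 65, 186], 0.7)]
clamp_base [([198, 128, 56, 88], 0.68), ([332, 178, 69, 187], 0.67)]
[0.56179549 0.13231712 0.33771185] [0.5457139  0.21596251 0.4587558 ]
```

View pics/w1.png

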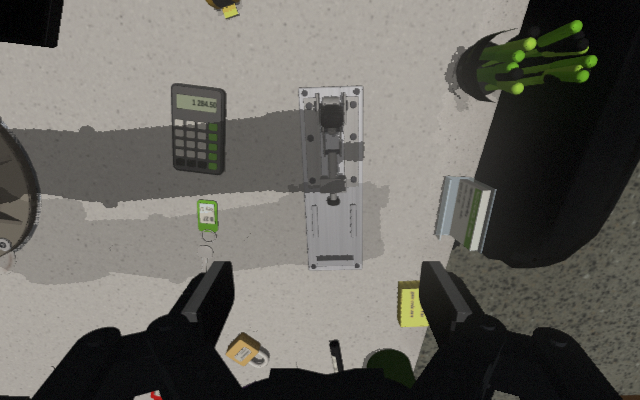

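The wrist view shows the jig plate from (299,87) to (362,270), the pad at (332,200), the fence at (335,258) and the grip end at (331,116). The yellow padlock is at (245,350). I take a second, closer view of the jig.

```bash
python3 -m handwheel '[[0,0,0,0.005,-0.02,-0.04,1],[0,0,0,0.01,-0.04,-0.08,1],[0,0,0,0.01,-0.05,-0.12,1],[0,0,0,0.01,-0.05,-0.12,1],[0,0,0,0.01,-0.05,-0.12,1]]'
python3 - <<'E'
from h import *
import pickle
c=bot.calibration("wrist");im=bot.read_camera("wrist");cv2.imwrite("pics/w2.png",im[:,:,::-1]);pickle.dump(c,open("w2.pkl","wb"))
print(bot.read_state()["tool_pos"],c["xyz"])
a=cv2.imread("pics/w1.png")[78:278,280:380]; 
A=cv2.resize(a,None,fx=3,fy=3,interpolation=cv2.INTER_CUBIC)
B=im[:,230:450,::-1]; B=cv2.resize(B,None,fx=1.5,fy=1.5,interpolation=cv2.INTER_CUBIC)
cv2.imwrite("pics/jig.png",np.hstack([A,B]))
E
```

```text
clock: 4.75
tool_pos: [0.5716, 0.0827, 0.2169]
ee_rot: [0.652, 0.758, 0.0, 0.0]
wrist_force: [0.3, -0.2, 0.5]
finger_gap: 0.0856
finger_force: 0.0
[0.57216122 0.08318475 0.21768246] [0.55783    0.16593066 0.34562521]
```

View pics/jig.png

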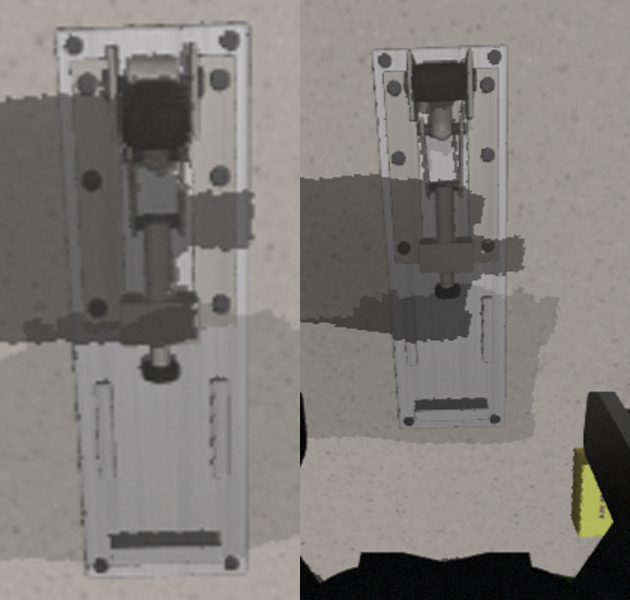

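```bash
cat > fit.py <<'E'
from h import *
import pickle
from scipy.optimize import least_squares
c1=pickle.load(open("w1.pkl","rb"));c2=pickle.load(open("w2.pkl","rb"))
P=np.array([[-.175,-.0425],[-.175,.0425],[.1,.0425],[.1,-.0425]])
u1=[(280+x/3,78+y/3) for x,y in [(56,29),(248,24),(246,573),(88,575)]]
u2=[(230+(x-300)/1.5,y/1.5) for x,y in [(373,47),(507,45),(505,427),(401,428)]]
def W(p,q,z): a=p[2];return [p[0]+np.cos(a)*q[0]-np.sin(a)*q[1],p[1]+np.sin(a)*q[0]+np.cos(a)*q[1],z]
def res(p,z=None,cs=((c1,u1),(c2,u2))):
    zz=p[3] if z is None else z
    return np.concatenate([np.subtract(proj(c,W(p,q,zz)),m) for c,u in cs for q,m in zip(P,u)])
if __name__=="__main__":
    r=least_squares(res,[.58,.04,-1.4,.01]);print(r.x.round(4),np.degrees(r.x[2]),r.fun.round(1))
    r=least_squares(lambda p:res(p,.01),[.58,.04,-1.4]);p=r.x;print(p.round(4),np.degrees(p[2]),r.fun.round(1))
    for k in ((c1,u1),(c2,u2)): print(least_squares(lambda q:res(q,.01,(k,)),p).x.round(4))
    print("pad tri",tri(c1,(280+160/3,78+380/3),c2,(230+(448-300)/1.5,296/1.5)),"exp",W(p,(-.017,0),.022))
    for n,q in [("padlock org home",(.036,0)),("grip home",(.026,0)),("pivot",(-.153,0))]: print(n,np.round(W(p,q,.01),4))
    print("grip end px w1",proj(c1,W(p,(-.153,0),.04)))
    for d in (56,66,76,86,96): print(d,[np.round(proj(c,W(p,(-.153+.1*np.cos(np.radians(d)),0),.04+.1*np.sin(np.radians(d)))),1) for c in(c1,c2)])
E
python3 fit.py
```

```text
[ 0.5807  0.0372 -1.3877  0.0081] -79.51055115723987 [-0.4 -0.2  0.7 -0.7  0.4 -0.1 -0.6  0.5 -0.9  1.6  1.3 -0.4  0.3 -1.2
 -0.9  0.2]
[ 0.5806  0.0374 -1.3877] -79.51086938942888 [-0.6 -0.3  0.8 -0.9  0.6  0.4 -0.7  1.  -1.2  1.   1.5 -1.   0.5 -0.4
 -1.1  1. ]
[ 0.5806  0.0373 -1.3873]
[ 0.5806  0.0375 -1.3879]
pad tri (array([0.57515648, 0.06459319, 0.05515695]), np.float64(0.0008495153394089837)) exp [np.float64(0.5775290887766275), np.float64(0.054148405481856454), 0.022]
padlock org home [0.5872 0.002  0.01  ]
grip home [0.5854 0.0119 0.01  ]
pivot [0.5528 0.1879 0.01  ]
grip end px w1 (np.float64(331.3381218502102), np.float64(105.38874776744348))
56 [array([333.3, 166. ]), array([326.3, 134.1])]
66 [array([333. , 153.4]), array([325.5, 112. ])]
76 [array([332.6, 138. ]), array([324.6,  84.7])]
86 [array([332.2, 120.4]), array([323.5,  53.3])]
96 [array([331.7, 101.4]), array([322.4,  19.6])]
```

```bash
python3 -m handwheel '[[0,0,6,-0.017,-0.044,0.0,1],[0,0,12,-0.034,-0.088,0.0,1],[0,0,18,-0.051,-0.132,0.0,1],[0,0,24,-0.068,-0.176,0.0,1],[0,0,30,-0.085,-0.22,0.0,1]]';python3 -m handwheel '[[0,0,6,-0.017,-0.044,0.0,1],[0,0,13,-0.034,-0.088,0.0,1],[0,0,13,-0.034,-0.088,0,1],[0,0,13,-0.034,-0.088,0,1]]'
cat > look.py <<'E'
from h import *
import pickle,sys
k=sys.argv[1]
c=bot.calibration("wrist");im=bot.read_camera("wrist");cv2.imwrite(f"pics/{k}.png",im[:,:,::-1]);pickle.dump(c,open(k+".pkl","wb"))
s=bot.read_state();print("tcp",s["tool_pos"].round(4))
for d in bot.look_for("wrist","padlock")[:4]: print([round(e*q) for e,q in zip(d["extent"],(640,400,640,400))],round(d["conf"],2))
hsv=cv2.cvtColor(im,cv2.COLOR_RGB2HSV);m=cv2.inRange(hsv,(10,70,80),(28,255,255))
m=cv2.morphologyEx(m,cv2.MORPH_CLOSE,np.ones((9,9)))
for q in sorted(cv2.findContours(m,cv2.RETR_EXTERNAL,cv2.CHAIN_APPROX_NONE)[0],key=cv2.contourArea)[-2:]:
    r=cv2.minAreaRect(q); bx=cv2.boxPoints(r)
    print("area",cv2.contourArea(q),"rect",bx.round(1).tolist(),"world z.02",[onz(c,*b,.02)[:2].round(4).tolist() for b in bx],onz(c,*r[0],.02).round(4))
E
python3 look.py w3
```

```text
clock: 5.3
tool_pos: [0.4868, -0.1387, 0.2181]
ee_rot: [0.431, 0.902, 0.001, 0.002]
wrist_force: [0.4, -0.5, -0.3]
finger_gap: 0.0853
finger_force: 0.0
clock: 5.7
tool_pos: [0.453, -0.2266, 0.2176]
ee_rot: [0.33, 0.944, 0.0, 0.002]
wrist_force: [0.4, 0.7, -0.3]
finger_gap: 0.0853
finger_force: 0.0
tcp [ 0.4533 -0.2254  0.2171]
[323, 196, 44, 63] 0.89
[264, 265, 44, 57] 0.87
[152, 156, 76, 53] 0.8
[244, 110, 72, 48] 0.74
area 1959.5 rect [[518.9000244140625, 294.1000061035156], [565.4000244140625, 246.60000610351562], [601.2000122070312, 281.6000061035156], [554.7000122070312, 329.1000061035156]] world z.02 [[0.7128, -0.144], [0.6884, -0.0739], [0.7569, -0.0611], [0.7864, -0.1335]] [ 0.735  -0.1022  0.02  ]
area 10308.5 rect [[29.799999237060547, 294.29998779296875], [92.69999694824219, 211.5], [189.0, 284.70001220703125], [126.0999984741211, 367.5]] world z.02 [[0.3538, -0.5947], [0.3331, -0.452], [0.4613, -0.4385], [0.4979, -0.5936]] [ 0.4079 -0.5162  0.02  ]
```

View pics/w3.png

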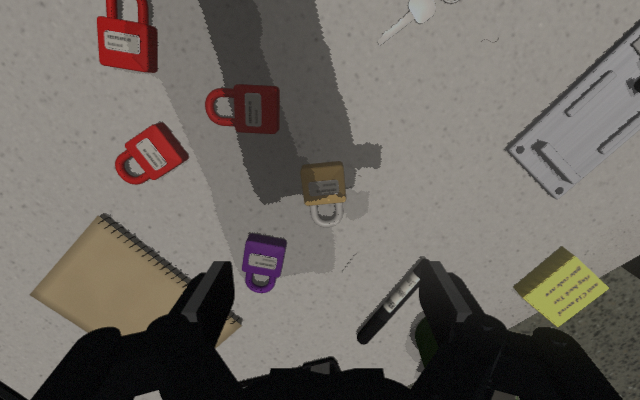

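The wrist view shows the yellow padlock body at (324,183) with its shackle down at (327,226). Purple is at (264,262) and the reds are at (245,108), (150,155) and (128,40), all clear of the grasp. I segment the body and fit its pose.

```bash
cat > pl.py <<'E'
from h import *
import pickle,sys
from scipy.optimize import least_squares
k=sys.argv[1];x0,y0,x1,y1=map(int,sys.argv[2:6]);c=pickle.load(open(k+".pkl","rb"))
im=cv2.imread(f"pics/{k}.png");hsv=cv2.cvtColor(im,cv2.COLOR_BGR2HSV)
m=np.zeros(im.shape[:2],np.uint8);m[y0:y1,x0:x1]=cv2.inRange(hsv,(8,75,50),(30,255,255))[y0:y1,x0:x1]
m=cv2.morphologyEx(m,cv2.MORPH_CLOSE,np.ones((15,15)));m=cv2.morphologyEx(m,cv2.MORPH_OPEN,np.ones((5,5)))
q=max(cv2.findContours(m,cv2.RETR_EXTERNAL,cv2.CHAIN_APPROX_NONE)[0],key=cv2.contourArea)
z0=float(sys.argv[6]) if len(sys.argv)>6 else 0.
# silhouette of solid body, matched by IoU-like convex hull comparison
def hull(p):
    a=p[2];pts=[proj(c,[p[0]+np.cos(a)*X-np.sin(a)*Y,p[1]+np.sin(a)*X+np.cos(a)*Y,z0+Z]) for X in(-.036,.005) for Y in(-.022,.022) for Z in(0,.02)]
    return cv2.convexHull(np.float32(pts))
Q=cv2.convexHull(q)
def dist(p):
    h=hull(p);return np.array([cv2.pointPolygonTest(h,(float(a),float(b)),True) for a,b in Q[:,0]])
M=cv2.moments(m,True);g=onz(c,M["m10"]/M["m00"],M["m01"]/M["m00"],z0+.012)
r=cv2.minAreaRect(q);e=cv2.boxPoints(r);w=np.array([onz(c,*b,z0+.02)[:2] for b in e]);print("sides mm",[round(1000*np.linalg.norm(w[i]-w[i-1]),1) for i in range(2)],"body ctr",g.round(4))
best=None
for a in np.radians([-60,-50,-40,-30,-20,-80]):
    s=least_squares(dist,[g[0]+.0155*np.cos(a),g[1]+.0155*np.sin(a),a],diff_step=1e-3,x_scale=[.005,.005,.05])
    if best is None or s.cost<best.cost: best=s
p=best.x;print("padlock x,y,yaw",p[:2].round(4),np.degrees(p[2]).round(2),"rms px",np.sqrt(np.mean(best.fun**2)).round(2))
a=p[2];print("grip point",(p[:2]-.010*np.array([np.cos(a),np.sin(a)])).round(4),"shackle end px",proj(c,[p[0]+.036*np.cos(a),p[1]+.036*np.sin(a),z0+.01]))
E
python3 pl.py w3 285 145 365 215
```

```text
sides mm [np.float64(44.7), np.float64(43.7)] body ctr [ 0.4637 -0.2407  0.012 ]
padlock x,y,yaw [ 0.4781 -0.2486] -30.09 rms px 0.69
grip point [ 0.4694 -0.2436] shackle end px (np.float64(330.21129121535745), np.float64(226.48931204966553))
```

```bash
python3 -m handwheel '[[0,0,7,0.008,-0.009,-0.04,1],[0,0,7,0.017,-0.018,-0.085,1],[0,0,7,0.017,-0.018,-0.095,1],[0,0,7,0.017,-0.018,-0.095,1]]'; python3 look.py w4 | head -3; python3 -c "
from h import *
c=bot.calibration('wrist');print(proj(c,[.4694,-.2436,.02]))"; python3 pl.py w4 230 150 420 320
```

```text
clock: 6.2
tool_pos: [0.4687, -0.2424, 0.1195]
ee_rot: [0.271, 0.963, -0.0, -0.002]
wrist_force: [-0.9, 0.0, 0.9]
finger_gap: 0.0853
finger_force: 0.0
tcp [ 0.4693 -0.2428  0.121 ]
[238, 291, 58, 81] 0.85
[328, 211, 63, 90] 0.83
(np.float64(326.7970902961222), np.float64(202.2030361654955))
sides mm [np.float64(45.8), np.float64(44.7)] body ctr [ 0.4623 -0.2397  0.012 ]
padlock x,y,yaw [ 0.4773 -0.2495] -33.46 rms px 1.03
grip point [ 0.469 -0.244] shackle end px (np.float64(324.10448301408553), np.float64(253.31483846540172))
```

View pics/w4.png

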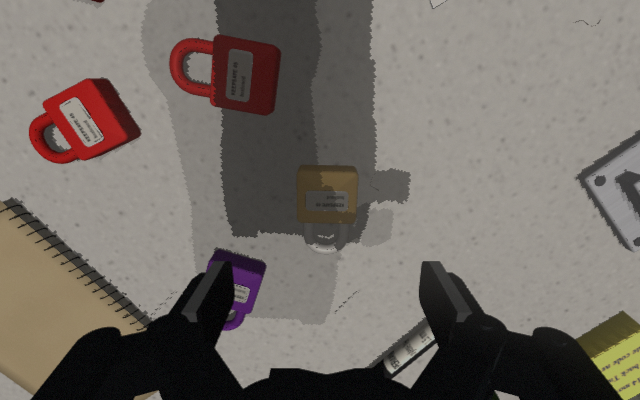

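The close view agrees with the fit: body (327,195), shackle end (325,253), and purple (237,290) clear of the fingers. I descend and grip.

```bash
python3 -m handwheel '[[0,0,-1.5,0,0,-0.04,1],[0,0,-1.5,0,0,-0.075,1],[0,0,-1.5,0,0,-0.09,1],[0,0,-1.5,0,0,-0.098,1],[0,0,-1.5,0,0,-0.098,1]]'; python3 -m handwheel '[[0,0,0,0,0,0,-1],[0,0,0,0,0,0,-1],[0,0,0,0,0,0,-1],[0,0,0,0,0,0,-1],[0,0,0,0,0,0,-1]]'
```

```text
clock: 6.8
tool_pos: [0.4695, -0.2437, 0.023]
ee_rot: [0.283, 0.959, 0.0, 0.0]
wrist_force: [-0.5, 0.7, 0.0]
finger_gap: 0.0852
finger_force: 0.0
clock: 7.3
tool_pos: [0.4695, -0.2438, 0.0236]
ee_rot: [0.284, 0.959, 0.0, 0.001]
wrist_force: [-3.7, 2.9, 19.3]
finger_gap: 0.0433
finger_force: 58.5
```

```bash
python3 -m handwheel '[[0,0,0,0,0,0.02,-1],[0,0,0,0,0,0.06,-1],[0,0,0,0,0,0.1,-1],[0,0,-6,0.016,0.037,0.1,-1],[0,0,-13,0.032,0.074,0.1,-1]]'; python3 -m handwheel '[[0,0,-7,0.0166,0.0379,0,-1],[0,0,-14,0.0332,0.0758,0,-1],[0,0,-21,0.0498,0.1137,0,-1],[0,0,-28,0.0664,0.1516,0,-1],[0,0,-33.6,0.0829,0.1893,0,-1]]';python3 -m handwheel '[[0,0,0,0,0,-0.03,-1],[0,0,0,0,0,-0.05,-1],[0,0,0,0,0,-0.05,-1],[0,0,0,0,0,-0.05,-1]]'; python3 look.py w5 | head -4
python3 - <<'E'
import cv2
a=cv2.imread('pics/w5.png')[80:400,190:470];cv2.imwrite('pics/w5c.png',cv2.resize(a,None,fx=1.8,fy=1.8,interpolation=cv2.INTER_CUBIC))
E
```

```text
clock: 7.8
tool_pos: [0.5017, -0.1696, 0.1241]
ee_rot: [0.393, 0.919, 0.001, 0.001]
wrist_force: [0.6, 0.8, -2.8]
finger_gap: 0.0433
finger_force: 63.8
clock: 8.3
tool_pos: [0.5842, 0.0216, 0.1227]
ee_rot: [0.641, 0.767, 0.0, -0.0]
wrist_force: [0.4, -0.9, -1.9]
finger_gap: 0.0432
finger_force: 63.8
clock: 8.7
tool_pos: [0.5838, 0.0193, 0.0729]
ee_rot: [0.64, 0.768, -0.0, -0.0]
wrist_force: [0.5, -1.1, -2.2]
finger_gap: 0.0432
finger_force: 63.8
tcp [0.5843 0.0192 0.0734]
area 311.5 rect [[526.0, 347.0], [533.9000244140625, 337.6000061035156], [567.5999755859375, 366.0], [559.7000122070312, 375.29998779296875]] world z.02 [[0.7363, -0.0447], [0.7386, -0.036], [0.7721, -0.0555], [0.7701, -0.0647]] [ 0.754 -0.05   0.02 ]
area 3200.5 rect [[269.1000061035156, 282.0], [279.79998779296875, 207.3000030517578], [378.70001220703125, 221.39999389648438], [368.0, 296.1000061035156]] world z.02 [[0.5533, -0.0249], [0.553, 0.0277], [0.6129, 0.0296], [0.6184, -0.0238]] [0.5841 0.0033 0.02  ]
```

View pics/w5c.png

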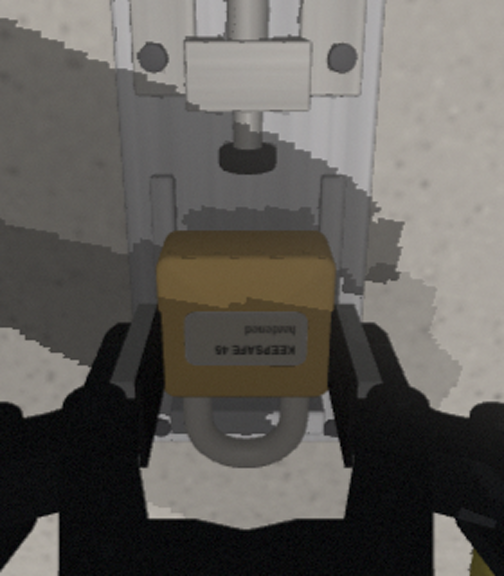

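The crop shows the padlock held shackle towards the fence. Padlock centreline (col 246), rails' middle (247.5) and pad (248) line up with the camera centre. I check its place along x.

Run:
```python
from h import *
import pickle
c=pickle.load(open("w5.pkl","rb"));J=np.array([.5806,.0374]);a=np.radians(-79.51);X=np.array([np.cos(a),np.sin(a)]);Y=np.array([-X[1],X[0]])
f=lambda u,v,z:(lambda w:(round(1000*w@X,1),round(1000*w@Y,1)))(onz(c,190+u/1.8,80+v/1.8,z)[:2]-J)
print("base bottom",f(247,232,.0505),"base top",f(247,255,.0705),"shackle end",f(247,467,.0605))
print("pad front exp -17",f(248,172,.022),"rails start exp -12",f(163,176,.016),f(332,176,.016))
```

```text
base bottom (np.float64(-6.5), np.float64(-0.8)) base top (np.float64(-8.4), np.float64(-0.9)) shackle end (np.float64(65.0), np.float64(-0.8))
pad front exp -17 (np.float64(-15.6), np.float64(-0.4)) rails start exp -12 (np.float64(-12.6), np.float64(-28.2)) (np.float64(-12.6), np.float64(27.0))
```

```bash
python3 -m handwheel '[[0,0,0,0,0,-0.02,-1],[0,0,0,0,0,-0.033,-1],[0,0,0,0,0,-0.038,-1],[0,0,0,0,0,-0.0395,-1],[0,0,0,0,0,-0.0395,-1]]'
```

```text
clock: 9.3
tool_pos: [0.5836, 0.0196, 0.0337]
ee_rot: [0.64, 0.768, 0.0, -0.001]
wrist_force: [-8.1, 1.3, 11.2]
finger_gap: 0.0431
finger_force: 65.3
```

```bash
python3 -m handwheel '[[0,0,0,0,0,0,-0.2],[0,0,0,0,0,0,0.2],[0,0,0,0,0,0,0.5],[0,0,0,0,0,0,0.5]]';  python3 -m handwheel '[[0,0,0,0,0,0.02,0.5],[0,0,0,0,0,0.06,0.5],[0,0,0,0,0,0.1,0.5],[0,0,0,0,0,0.1,0.5],[0,0,0,0,0,0.1,0.5]]'; python3 look.py w6|head -3; python3 pl.py w6 260 120 400 300 0.01
python3 - <<'E'
import cv2
a=cv2.imread('pics/w6.png')[0:400,190:470];cv2.imwrite('pics/w6c.png',cv2.resize(a,None,fx=1.5,fy=1.5,interpolation=cv2.INTER_CUBIC))
E
```

```text
clock: 9.7
tool_pos: [0.5841, 0.0196, 0.0331]
ee_rot: [0.64, 0.769, 0.0, 0.0]
wrist_force: [-0.8, -0.4, -0.2]
finger_gap: 0.0638
finger_force: 0.0
clock: 10.2
tool_pos: [0.5844, 0.02, 0.1337]
ee_rot: [0.64, 0.769, 0.001, 0.0]
wrist_force: [-0.5, -0.1, 0.4]
finger_gap: 0.0638
finger_force: 0.0
tcp [0.5838 0.02   0.1327]
[325, 208, 61, 84] 0.73
[57, 384, 44, 32] 0.73
sides mm [np.float64(43.3), np.float64(42.8)] body ctr [0.581  0.0262 0.022 ]
padlock x,y,yaw [0.5844 0.0086] -79.54 rms px 1.23
grip point [0.5826 0.0184] shackle end px (np.float64(324.8935627961019), np.float64(249.57158246821842))
```

View pics/w6c.png

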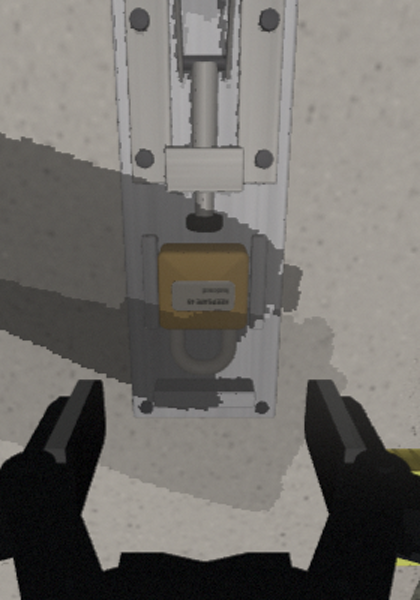

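The padlock lies between the rails at yaw -79.5°, about 8 mm short of home, and is released. I close the fingers, rise over the lever and go behind it.

```bash
python3 -m handwheel '[[0,0,0,0,0,0.05,-1],[0,0,0,0,0,0.1,-1],[0,0,0,0,0,0.1,-1]]'; python3 -m handwheel '[[0,0,0,-0.0085,0.0458,0,-1],[0,0,0,-0.017,0.0916,0,-1],[0,0,0,-0.0254,0.1374,0,-1],[0,0,0,-0.0339,0.1832,0,-1],[0,0,0,-0.0424,0.229,0,-1]]';  python3 -m handwheel '[[0,0,0,0,0,-0.04,-1],[0,0,0,0,0,-0.08,-1],[0,0,0,0,0,-0.104,-1],[0,0,0,0,0,-0.104,-1],[0,0,0,0,0,-0.104,-1]]'
python3 - <<'E'
from h import *
c=bot.calibration("wrist");im=bot.read_camera("wrist");cv2.imwrite("pics/w7.png",im[:,:,::-1])
s=bot.read_state();print(s["tool_pos"],s["wrist_force"].round(2),s["finger_gap"])
J=np.array([.5806,.0374]);a=np.radians(-79.51);X=np.array([np.cos(a),np.sin(a)]);Y=np.array([-X[1],X[0]])
d=s["tool_pos"][:2]-J;print("jig",d@X,d@Y,"yaw",np.degrees(R.from_quat(s["ee_rot"]).as_matrix()[:2,1]@Y))
E
```

```text
clock: 10.6
tool_pos: [0.5861, 0.0191, 0.2374]
ee_rot: [0.64, 0.768, 0.002, 0.002]
wrist_force: [-0.0, -0.4, 0.1]
finger_gap: 0.0209
finger_force: 0.0
clock: 11.1
tool_pos: [0.5405, 0.2504, 0.2318]
ee_rot: [0.64, 0.769, -0.001, -0.0]
wrist_force: [0.1, -0.8, 0.1]
finger_gap: 0.0
finger_force: 0.0
clock: 11.6
tool_pos: [0.5415, 0.2482, 0.1287]
ee_rot: [0.64, 0.768, -0.001, 0.0]
wrist_force: [0.8, 0.1, 0.2]
finger_gap: 0.0001
finger_force: 0.0
[0.5420762  0.24850516 0.12958695] [-0.09 -0.29  0.25] -0.00032023477770601636
jig -0.2145906921740217 0.0005546905116923385 yaw 57.29574022267455
```

```bash
python3 -m handwheel '[[0,0,0,0.0027,-0.0147,0,-1],[0,0,0,0.0055,-0.0295,0,-1],[0,0,0,0.0055,-0.0295,0,-1]]'; for i in 1; do python3 -m handwheel '[[0,0,0,0.00073,-0.0039,0,-1]]'; python3 -m handwheel '[[0,0,0,0.00073,-0.0039,0,-1]]';python3 -m handwheel '[[0,0,0,0.00073,-0.0039,0,-1]]'; done | grep -E 'pos|force'
```

```text
clock: 11.95
tool_pos: [0.5479, 0.2159, 0.1299]
ee_rot: [0.641, 0.767, 0.0, 0.0]
wrist_force: [-0.1, -0.5, 0.7]
finger_gap: 0.0002
finger_force: 0.0
tool_pos: [0.548, 0.2148, 0.1294]
wrist_force: [0.2, 0.8, -1.1]
finger_force: 0.0
tool_pos: [0.5485, 0.2113, 0.1291]
wrist_force: [0.4, 0.6, -0.3]
finger_force: 0.0
tool_pos: [0.5492, 0.2074, 0.1289]
wrist_force: [0.2, 0.5, 0.2]
finger_force: 0.0
```

```bash
{ python3 -m handwheel '[[0,0,0,0.00073,-0.0039,0,-1]]'; python3 -m handwheel '[[0,0,0,0.00073,-0.0039,0,-1]]';python3 -m handwheel '[[0,0,0,0.00073,-0.0039,0,-1]]';python3 -m handwheel '[[0,0,0,0.00073,-0.0039,0,-1]]'; } | grep -E 'pos|wrist_force'
```

```text
tool_pos: [0.5499, 0.2034, 0.1288]
wrist_force: [-0.1, 0.2, -0.3]
tool_pos: [0.5506, 0.1995, 0.1288]
wrist_force: [0.1, 1.3, 0.4]
tool_pos: [0.5513, 0.1957, 0.1288]
wrist_force: [-0.1, 0.3, -1.2]
tool_pos: [0.552, 0.1917, 0.1287]
wrist_force: [-0.3, 1.6, -0.0]
```

```bash
{ python3 -m handwheel '[[0,0,0,0.00073,-0.0039,0,-1]]'; python3 -m handwheel '[[0,0,0,0.00073,-0.0039,0,-1],[0,0,0,0.00073,-0.0039,0,-1]]';python3 -m handwheel '[[0,0,0,0.00073,-0.0039,0,-1]]';python3 -m handwheel '[[0,0,0,0.00073,-0.0039,0,-1],[0,0,0,0.00073,-0.0039,0,-1]]'; } | grep -E 'pos|wrist_force'
python3 - <<'E'
from h import *
a=bot.read_camera("wrist");cv2.imwrite("pics/w8.png",a[:,:,::-1])
f=[]
for i in range(4): bot.read_camera("top"); s=bot.read_state(); f.append(np.r_[s["wrist_force"],s["wrist_torque"]])
print(np.mean(f,0).round(2),np.std(f,0).round(2))
E
```

```text
tool_pos: [0.5528, 0.1878, 0.1288]
wrist_force: [-0.1, 2.4, -0.1]
tool_pos: [0.5537, 0.1834, 0.1288]
wrist_force: [-0.5, -0.0, 0.7]
tool_pos: [0.5542, 0.1806, 0.1288]
wrist_force: [-0.4, 1.6, -2.2]
tool_pos: [0.5551, 0.1756, 0.1289]
wrist_force: [-0.7, -0.5, -0.3]
[-0.51  0.05 -0.08 -0.01  0.02 -0.01] [0.23 0.24 0.35 0.01 0.02 0.01]
```

```bash
{ python3 -m handwheel '[[0,0,0,0.0007,-0.0039,-0.0036,-1],[0,0,0,0.0007,-0.0039,-0.0036,-1]]'; python3 -m handwheel '[[0,0,0,0.0009,-0.0048,-0.0021,-1],[0,0,0,0.0009,-0.0048,-0.0021,-1]]';python3 -m handwheel '[[0,0,0,0.0009,-0.0048,-0.0024,-1],[0,0,0,0.0009,-0.0048,-0.0024,-1]]'; } | grep -E 'pos|wrist_force'
python3 - <<'E'
from h import *
f=[]
for i in range(4): bot.read_camera("top"); s=bot.read_state(); f.append(np.r_[s["wrist_force"],s["wrist_torque"]])
print(np.mean(f,0).round(2),np.std(f,0).round(2))
print([( [round(e*q) for e,q in zip(d["extent"],(640,400,640,400))],round(d["conf"],2)) for d in bot.look_for("top","pad")])
E
```

```text
tool_pos: [0.5557, 0.1719, 0.1249]
wrist_force: [-0.2, 0.7, -0.2]
tool_pos: [0.5565, 0.1672, 0.1229]
wrist_force: [0.5, 1.9, 0.1]
tool_pos: [0.5574, 0.163, 0.1206]
wrist_force: [-1.3, 4.9, 3.5]
[-2.    5.26  4.29  1.    0.43 -0.03] [0.41 0.2  0.34 0.02 0.02 0.03]
[]
```

```bash
{ python3 -m handwheel '[[0,0,0,0.0004,-0.0023,-0.0013,-1],[0,0,0,0.0004,-0.0023,-0.0013,-1]]'; python3 -m handwheel '[[0,0,0,0.0004,-0.0023,-0.0014,-1],[0,0,0,0.0004,-0.0023,-0.0014,-1]]';python3 -m handwheel '[[0,0,0,0.0004,-0.0022,-0.0015,-1],[0,0,0,0.0004,-0.0022,-0.0015,-1]]';python3 -m handwheel '[[0,0,0,0.0004,-0.0022,-0.0015,-1],[0,0,0,0.0004,-0.0022,-0.0015,-1]]'; } | grep -E 'pos|wrist_force'
```

```text
tool_pos: [0.5579, 0.1612, 0.1196]
wrist_force: [-2.8, 5.7, 6.0]
tool_pos: [0.5584, 0.159, 0.1183]
wrist_force: [-3.5, 6.4, 7.9]
tool_pos: [0.5588, 0.1569, 0.1169]
wrist_force: [-3.1, 6.5, 9.1]
tool_pos: [0.5592, 0.1547, 0.1154]
wrist_force: [-3.5, 6.2, 9.7]
```

```bash
{ python3 -m handwheel '[[0,0,0,0.0004,-0.0021,-0.0017,-1],[0,0,0,0.0004,-0.0021,-0.0017,-1]]'; python3 -m handwheel '[[0,0,0,0.0004,-0.002,-0.0017,-1],[0,0,0,0.0004,-0.002,-0.0017,-1]]';python3 -m handwheel '[[0,0,0,0.0004,-0.002,-0.0017,-1],[0,0,0,0.0004,-0.002,-0.0017,-1]]'; } | grep -E 'pos|wrist_force'
```

```text
tool_pos: [0.5596, 0.1525, 0.1137]
wrist_force: [-3.1, 6.2, 10.9]
tool_pos: [0.56, 0.1504, 0.112]
wrist_force: [-3.1, 5.6, 9.4]
tool_pos: [0.5604, 0.1483, 0.1102]
wrist_force: [-3.3, 5.8, 8.6]
```

```bash
{ python3 -m handwheel '[[0,0,0,0.0003,-0.0019,-0.0019,-1],[0,0,0,0.0003,-0.0019,-0.0019,-1]]'; python3 -m handwheel '[[0,0,0,0.0003,-0.0019,-0.0019,-1],[0,0,0,0.0003,-0.0019,-0.0019,-1]]'; } | grep -E 'pos|wrist_force'
```

```text
tool_pos: [0.5607, 0.1462, 0.1083]
wrist_force: [-1.9, 5.2, 7.6]
tool_pos: [0.561, 0.1442, 0.1063]
wrist_force: [-2.4, 3.8, 5.0]
```

```bash
{ python3 -m handwheel '[[0,0,0,0.0002,-0.0009,-0.001,-1],[0,0,0,0.0002,-0.0009,-0.001,-1]]'; python3 -m handwheel '[[0,0,0,0.0002,-0.0009,-0.001,-1],[0,0,0,0.0002,-0.0009,-0.001,-1]]'; } | grep -E 'pos|wrist_force'
```

```text
tool_pos: [0.5612, 0.1433, 0.1053]
wrist_force: [-1.7, 3.3, 6.1]
tool_pos: [0.5613, 0.1423, 0.1042]
wrist_force: [-1.6, 3.3, 4.6]
```

```bash
python3 -m handwheel '[[0,0,0,0.0001,-0.0009,-0.001,-1],[0,0,0,0.0001,-0.0009,-0.001,-1]]' | grep -E 'pos|wrist_force'
```

```text
tool_pos: [0.5615, 0.1413, 0.1032]
wrist_force: [-1.1, 3.4, 3.7]
```

```bash
{ python3 -m handwheel '[[0,0,0,0.0001,-0.0009,-0.001,-1],[0,0,0,0.0001,-0.0009,-0.001,-1]]'; python3 -m handwheel '[[0,0,0,0.0001,-0.0009,-0.001,-1],[0,0,0,0.0001,-0.0009,-0.001,-1]]'; } | grep -E 'pos|wrist_force'
```

```text
tool_pos: [0.5615, 0.1403, 0.102]
wrist_force: [-0.3, 3.1, 1.8]
tool_pos: [0.5616, 0.1393, 0.1009]
wrist_force: [-0.7, 3.3, 1.3]
```

```bash
python3 -m handwheel '[[0,0,0,0.0001,-0.0008,-0.0011,-1],[0,0,0,0.0001,-0.0008,-0.0011,-1]]' | grep -E 'pos|wrist_force'
python3 - <<'E'
from h import *
f=[]
for i in range(4): bot.read_camera("top"); s=bot.read_state(); f.append(np.r_[s["wrist_force"],s["wrist_torque"]])
print(np.mean(f,0).round(2),np.std(f,0).round(2))
E
```

```text
tool_pos: [0.5617, 0.1383, 0.0998]
wrist_force: [2.0, 1.8, 0.9]
[ 0.55  0.53  0.35  0.14 -0.04  0.02] [0.63 0.45 0.22 0.08 0.04 0.02]
```

```bash
python3 -m handwheel '[[0,0,0,0.0001,-0.0008,-0.0011,-1],[0,0,0,0.0001,-0.0008,-0.0011,-1]]' | grep -E 'pos|wrist_force';  python3 -m handwheel '[[0,0,0,0.0001,-0.0008,-0.0011,-1],[0,0,0,0.0001,-0.0008,-0.0011,-1]]' | grep -E 'pos|wrist_force'
python3 - <<'E'
from h import *
f=[]
for i in range(4): bot.read_camera("top"); s=bot.read_state(); f.append(np.r_[s["wrist_force"],s["wrist_torque"]])
print(np.mean(f,0).round(2),np.std(f,0).round(2))
E
```

```text
tool_pos: [0.5617, 0.1374, 0.0988]
wrist_force: [-0.1, 0.0, 0.8]
tool_pos: [0.5618, 0.1367, 0.0976]
wrist_force: [0.2, 0.1, -0.2]
[ 0.04  0.1   0.25 -0.    0.    0.  ] [0.33 0.41 0.08 0.03 0.03 0.01]
```

The force rose to about 13 N, faded, then vanished, so the lever has dropped to its stop. I back off and check the padlock.

```bash
python3 -m handwheel '[[0,0,0,-0.0009,0.005,0.01,-1],[0,0,0,-0.0018,0.01,0.04,-1],[0,0,0,-0.0018,0.01,0.08,-1],[0,0,0,-0.0018,0.01,0.11,-1],[0,0,0,-0.0018,0.01,0.11,-1]]'|grep -E 'pos|wrist'; python3 -m handwheel '[[0,0,0,0.008,-0.043,0,-1],[0,0,0,0.016,-0.085,0,-1],[0,0,0,0.024,-0.127,0,-1],[0,0,0,0.024,-0.127,-0.04,-1],[0,0,0,0.024,-0.127,-0.04,-1]]'|grep -E 'clock|pos|wrist'; python3 look.py w9|head -3; python3 pl.py w9 260 100 400 260 0.01;  python3 - <<'E'
from h import *
import pickle
im=cv2.imread("pics/w9.png");c=pickle.load(open("w9.pkl","rb"))
J=np.array([.5806,.0374]);a=np.radians(-79.51);X=np.array([np.cos(a),np.sin(a)])
# expected pixels of home padlock base/shackle end; dark pad profile along jig axis
for n,x,z in [("base top",0,.03),("shackle end",.072,.02),("padlock 8 short base",-.008,.03),("lever tip 29",-.066,.088),("lever tip 86",-.146,.14)]: print(n,np.round(proj(c,[*(J+x*X),z]),1))
E
```

```text
tool_pos: [0.5619, 0.1476, 0.2123]
wrist_force: [0.7, 0.6, -0.3]
clock: 19.15
tool_pos: [0.582, 0.0191, 0.1648]
wrist_force: [-0.1, 0.8, -0.3]
tcp [0.5829 0.0199 0.1666]
[11, 382, 21, 34] 0.83
[92, 366, 65, 49] 0.75
sides mm [np.float64(45.1), np.float64(44.5)] body ctr [0.5828 0.0159 0.022 ]
padlock x,y,yaw [ 0.5862 -0.0007] -79.65 rms px 1.05
grip point [0.5844 0.0092] shackle end px (np.float64(328.84350275480836), np.float64(241.8504899710402))
base top [330.8 166.5]
shackle end [330.5 239.5]
padlock 8 short base [330.9 156.9]
lever tip 29 [332.   81.9]
lever tip 86 [ 334.5 -151.7]
```

Run:
```python
import cv2
im=cv2.imread("pics/w9.png").max(2)
print([(r,int(im[r,326:338].mean())) for r in range(0,170,6)])
print("width at 60,80:",[[int(im[r,k]) for k in range(305,360,4)] for r in (50,66,80)])
```

```text
[(0, 37), (6, 34), (12, 36), (18, 41), (24, 39), (30, 41), (36, 43), (42, 43), (48, 45), (54, 46), (60, 47), (66, 47), (72, 47), (78, 48), (84, 45), (90, 114), (96, 111), (102, 163), (108, 159), (114, 155), (120, 153), (126, 127), (132, 114), (138, 79), (144, 77), (150, 49), (156, 81), (162, 40), (168, 43)]
width at 60,80: [[155, 129, 46, 49, 47, 48, 47, 46, 46, 45, 47, 86, 162, 159], [153, 140, 46, 47, 47, 46, 47, 46, 47, 48, 45, 73, 164, 161], [154, 153, 87, 47, 45, 48, 47, 48, 51, 49, 48, 154, 164, 163]]
```

The black grip spans rows 0–86, with its tip where a lever at about 28° should be, so the lever stays down when let go. The padlock has moved about 9 mm to home.

```bash
python3 -c "
from station import bot
print(bot.sign_off())"
```

```text
the job is handed in; nothing more can be done
None
```

The padlock lies in the nest, shackle to the fence, held by the locked clamp, and the job is handed in; I judged the lock from the force fading to zero and the lever staying down, as the pad's force was not measured.

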